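Isolate the switchboard and snap the terminal cap home

ROBOT

A 6-joint arm with a two-finger parallel gripper is mounted at the origin on a cart in front of the work surface, level with it; the furniture and walls round the work are solid. World frame = base frame: x ahead of the robot, y to its left, z up, the work surface at z = 0. Lengths are in m, angles in rad, forces in N, time in s.
With the tool pointing down it reaches from about 0.325 to 0.875 m from the base axis. Payload 4.4 kg.
Tool frame: the origin (TCP) lies between the finger pads, 19 mm behind the fingertips; this is the grasp point; z points along the fingers, y is the line along which they close (so a half turn about z gives the same grasp; the last joint's range is limited). The gripper opens to 85 mm and grips with 20 to 120 N. Pads are 22 mm wide; open, the fingers measure 114 mm over their backs; the gripper's body (76 mm by 85 mm) begins 54 mm behind the grasp point. The pads swing forward as they close: fully open they stand 13 mm farther back than shut.
Start: joints at [-1.377, 0.207, 1.542, -0, 1.393, -0.15], TCP at [0.194, -0.541, 0.25] pointing down, gripper open.
Joint ranges: [-2.73, 2.73], [-0.86, 2.22], [0.23, 2.46], [-1.11, 4.25], [0.08, 2.63], [-2.82, 2.82]. Speed limits (rad/s): [2.79, 2.79, 3.14, 3.14, 3.14, 3.14].

INTERFACE

Orientations are given as a rotation vector (axis times angle).
In Python, from bench import r, eyes gives the robot as it stands.
- The arm moves only by the tool jog_arm, never from a script. Its argument "deltas" is a list of rows, each a list of 7 numbers: the shift along the tool's x, y, z in units of 60 mm (1.0 is 60 mm), then the turn, a rotation vector about the tool's x, y, z in units of 8 degrees (1.0 is 8 degrees), then the closure, from -1 (fully open) to 1 (shut). A call has 1 to 8 rows; each row shifts and turns the commanded pose from where the row before left it, along the tool's axes as they then stand; what a row does not reach is not made up. A row lasts 1/8 s, in which the tool goes at most 62.5 mm and 10.7 degrees, less where a joint would pass 70% of its speed; a pose out of reach is approached as far as the arm can. A call is refused whole if a number of a shift passes 1 or a number of a turn 1, either way. A call with a gripper value outside its range is refused whole. The fingers move at their own pace and stop on an object; the grip force is fixed at half the most. Time passes only in rows, so rows that do not move let the fingers close. It gives the time, the measured TCP pose, the force, the opening and the grip force at its end, in the units of the state.
- r.read_state(): the state, without advancing time (a new reading comes with each control period).
- eyes.capture(name): name is "side" or "top" or "wrist"; returns (picture, depth): 384x512x3 uint8, red, green, blue; 384x512 float32, m along the optical axis (not along the pixel's ray), 0 where there is no reading.
- eyes.camera_params(name): a dict with "mtx" (3x3 intrinsics, pixels), "dist" ([k1, k2, p1, p2, k3] as OpenCV has them; the pictures are not rectified), "world_from_camera" (4x4, takes a point from camera to world coordinates). Camera axes: x right, y down, z forward; pixel columns grow to the right and rows downward; lengths in m; the calibration is good to about 2 mm. A picture is of the moment at which its call begins: read the wrist's pose just before it. camera_params takes no time and is no camera call; for the wrist camera it gives the pose at the moment of the call.
- r.hand_in(): hands the job in; it is judged then, once.
The state is a dict: "clock": time; "q": joint angles; "qvel": joint speeds; "effort": joint torques, N m; "tcp_pos": TCP position; "tcp_rot": TCP orientation; "wrist_force": force on the tool from outside, world axes, zero at the start; "wrist_torque": the same for the moment, N m; "opening": finger opening in m; "grip_force": force on a finger pad.
Only numpy, scipy, OpenCV 4.12 (cv2) and the standard library are available. Lean on these libraries where they do the work, as an engineer would, in place of code of your own. Each camera call takes 0.05 s, during which the arm holds its last target. There are 200 camera calls.

TASK

Make the bare terminal on the bench's switchboard safe: first turn the isolator knob to OFF, the click position marked with a small ring, and only then take the larger of the two loose black terminal caps and press it straight down over the bare stud, through the click, and on as far as it will go so that its rim squeezes the rubber seal. Finish still gripping the cap by its neck and bearing down on it with the seal squeezed: do not let go at the end. Leave the smaller cap and the spanner beside the caps where they lie.

Things in the scene. Friction and masses are not known exactly. Their poses are not given: they have to be found in the camera images.
- isolator: the isolator, a black box 96 mm square and 34 mm high on the grey switchboard (190 x 360 x 12 mm, fixed to the bench). Origin: centre of its underside, z up, -x the side towards the robot. White marks round the knob give its four click positions: a small ring (OFF) in the middle of the -x side; going clockwise seen from above one bar, then two bars; anticlockwise from the ring three bars
- isolator_knob (a joint): angle of the isolator's knob, rad; its white line points at the mark: 0 = OFF (ring), 0.7 one bar, 1.4 two bars, -0.7 three bars. Growing values turn it clockwise seen from above. It starts at about 0.7 or 1.4. Getting out of a click takes about 0.1 N m; let go, it settles into the nearest click; end stops at -0.85 and 1.55
- knob_grip (a point): point on the knob's axis, at half height of its grip bar. The bar is 48 mm long, 12 mm wide, 22 mm high; its top lies 11 mm above this point (78 mm above the bench), the round skirt (52 mm wide) 11 mm below. The frame turns with the knob: the bar lies along x, its pointed end with the white line to -x; z is up
- bare_post: the uncovered one of the two terminal posts (100 mm apart, in either place). Origin: centre of its underside, on the switchboard; z up along the stud. Grey foot 58 x 58 x 10 mm, round rubber seal 44 mm wide (top at z = 15 mm), grey collar 24 mm wide to z = 30 mm with a 3 mm chamfer and four sprung clips (at z = 21 mm, 30 mm over their tips), nut and steel stud to z = 46 mm
- post_seal (a joint): how far the bare post's rubber seal is squeezed down, m: 0 free, 0.003 fully. It resists with 4 N per mm: 8 N for 2 mm, 12 N for 3 mm. A snapped cap that is not pressed leaves it below 0.001. The cap's rim meets the seal 15 mm above the post's origin and has squeezed it fully at about 12 mm
- stud_cap: the larger loose black cap, mouth down on the bench, like a top hat, 40 g. Origin: centre of its rim (underside), z up. Skirt 40 mm wide (42 over its ribs), 23 mm high, with a flat shoulder on top; neck 24 mm wide from 23 to 43 mm height, to grip it by. Hollow: mouth 31 mm wide, in it a snap bead 26 mm wide; ceiling over the stud 38 mm above the rim
- cap_grip (a point): middle of the large cap's neck, 33 mm above its rim. Pressing the cap onto the bare post: the rim is 22 mm above the post's origin when the bead meets the clips; it then takes up to 12 to 18 N; below 18 mm the force drops and the cap is pulled in (the click); after that only the seal resists
- small_cap: the smaller loose cap, the same shape (skirt 28 mm wide, 30 mm high in all): does not fit, to be left alone. Origin: centre of its rim. The two caps may have changed places
- capped_post: the other terminal post, already covered with the same kind of cap, fixed; its top is 57 mm above the switchboard. Origin: centre of its underside
- spanner: loose combination spanner lying to the right of the caps, 202 x 35 x 8 mm, to be left alone; origin at the centre of its underside, along x

How it is judged:
On the way, in this order (a step that is already met when the one before it is completed fails the run):
1. the isolator knob stands at OFF while the cap is still away from the bare post (value of joint isolator_knob between -0.15 and 0.15 rad and distance between stud_cap and bare_post above 0.06 m), for 0.3 s.
2. the larger cap is pushed past the click, straight on the bare post (horizontal distance between stud_cap and bare_post below 0.004 m and angle between stud_cap's own z axis and vertical below 0.12 rad and z of stud_cap in the frame of bare_post below 0.0165 m), for 0.1 s.
At the end, for the whole second after the job is handed in: Knob at OFF within 0.15 rad; larger cap on the bare post, within 4 mm of its axis and 0.12 rad of upright, rim under 14.5 mm above the post's origin, seal squeezed by more than 2 of its 3 mm; fingers still gripping the cap (over 15 N, TCP within 27 mm of the middle of its neck) (value of joint isolator_knob between -0.15 and 0.15 rad and horizontal distance between stud_cap and bare_post below 0.004 m and angle between stud_cap's own z axis and vertical below 0.12 rad and z of stud_cap in the frame of bare_post below 0.0145 m and value of joint post_seal above 0.002 m and contact force between the fingers and stud_cap above 15 N and distance between the grasp point and cap_grip below 0.027 m); the arm keeps its last pose, push and grip.
It fails at once if the cap touches the bare post while the isolator is not at OFF (contact force between stud_cap and bare_post above 0.3 N and (value of joint isolator_knob above 0.25 rad or value of joint isolator_knob below -0.25 rad)).
It fails at once if the smaller cap or the spanner is moved by more than 40 mm (distance of any of small_cap, spanner from where it was at the start of the episode above 0.04 m).
It also fails if it takes over 59 s, if anything falls off the work surface, if the arm or the gripper's body presses on something with over 40 N, if the wrist force passes 120 N, or if a joint passes its speed limit or range.

## Working session

There is one attempt and no reset: what is moved stays moved. The work goes in short steps, Python scripts to look and compute and a tool call to move; the robot and the scene stay as the last step left them, time stands still between calls to the robot, and variables do not carry over. Pictures are saved under pics/ and viewed, at most 10 in all, crops included, and the job is handed in when it is done.

Besides the shell and the picture viewer there is one more tool, called after "Call:" in YAML: its name, and indented under it one key for each argument. jog_arm: Moves the arm, as the interface text tells. Its arguments: {"type":"object","properties":{"deltas":{"type":"array"}},"required":["deltas"]}

```bash
ls; mkdir -p pics
python3 - <<'E'
from bench import r,eyes
import cv2,numpy as np
for n in("top","side"):
    im,d=eyes.capture(n); cv2.imwrite(f"pics/{n}0.png",im[:,:,::-1]); np.savez(f"{n}0.npz",im=im,d=d)
    p=eyes.camera_params(n); print(n,p["mtx"].round(1).tolist(),np.round(p["dist"],3),p["world_from_camera"].round(3).tolist())
s=r.read_state(); print(s)
E
```

```text
pics
top [[420.4, 0.0, 257.3], [0.0, 420.4, 189.1], [0.0, 0.0, 1.0]] [-0.155  0.     0.     0.     0.   ] [[0.027, -0.981, 0.193, 0.294], [-1.0, -0.028, -0.0, -0.086], [0.006, -0.193, -0.981, 1.181], [0.0, 0.0, 0.0, 1.0]]
side [[363.9, 0.0, 257.6], [0.0, 363.9, 198.3], [0.0, 0.0, 1.0]] [0.027 0.    0.    0.    0.   ] [[0.964, -0.194, 0.184, 0.382], [-0.267, -0.647, 0.715, -0.751], [-0.02, -0.738, -0.675, 0.674], [0.0, 0.0, 0.0, 1.0]]
{'clock': 0.1, 'q': array([-1.37748522e+00,  2.07367630e-01,  1.54282827e+00, -3.27108974e-06,
        1.39350668e+00, -1.50482717e-01]), 'qvel': array([-0.00202019, -0.00216028, -0.00394829, -0.00138391,  0.00107207,
        0.00122893]), 'effort': array([-3.80825959e-04, -3.84093511e+01, -2.92548198e+01, -1.84105038e-04,
        4.86230187e-03, -1.19240912e-05]), 'tcp_pos': array([ 0.19368105, -0.54070454,  0.24891504]), 'tcp_rot': array([-3.09321363e+00, -5.37014576e-01,  7.59716826e-05]), 'wrist_force': array([-0.04889   , -0.38533008,  0.39658754]), 'wrist_torque': array([ 0.05677737,  0.01827088, -0.04009035]), 'grip_force': 0.0, 'opening': 0.08545004394568}
```

View pics/top0.png

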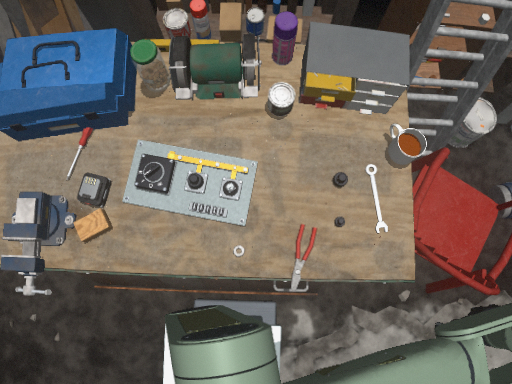

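View pics/side0.png

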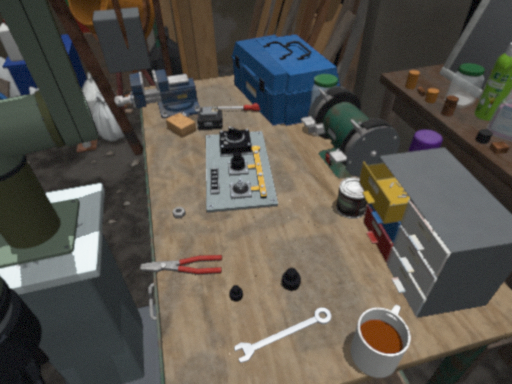

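Top view: isolator at (153,173), capped post (195,180), bare post with steel stud (231,187), large cap (340,179), small cap (340,222), spanner (376,198). The side view shows the same layout: bare post (241,186), large cap (291,279), isolator (235,140).

```bash
cat > h.py <<'E'
import numpy as np,cv2
from scipy.spatial.transform import Rotation as R
def ray(p,uv):
    x,y=cv2.undistortPoints(np.float64([[uv]]),p["mtx"],np.float64(p["dist"]))[0,0]
    T=p["world_from_camera"]; return T[:3,3],T[:3,:3]@[x,y,1]
def onz(p,uv,z):
    o,d=ray(p,uv); return o+d*(z-o[2])/d[2]
def tri(*pu):
    A=0;b=0
    for p,uv in pu:
        o,d=ray(p,uv); d=d/np.linalg.norm(d); M=np.eye(3)-np.outer(d,d); A=A+M; b=b+M@o
    return np.linalg.solve(A,b)
def blob(im,box,thr):
    x0,y0,x1,y1=box; g=im[y0:y1,x0:x1].max(2); m=(g<thr).astype(np.uint8)
    n,l,s,c=cv2.connectedComponentsWithStats(m); i=1+s[1:,4].argmax()
    return c[i]+[x0,y0],s[i].tolist()
E
python3 - <<'E'
from h import *; from bench import eyes
im=np.load("top0.npz")["im"]; p=eyes.camera_params("top"); q=eyes.camera_params("side"); sd=np.load("side0.npz")["im"]
for nm,b,c in(("large",(328,168,352,192),(275,262,307,295)),("small",(330,212,350,230),(226,282,246,304))):
    a,s=blob(im,b,60); a2,s2=blob(sd,c,50); print(nm,a,s,a2,s2,tri((p,a),(q,a2)).round(4),onz(p,a,.02).round(4))
print("bare",onz(p,(231,187),.058),tri((p,(231,187)),(q,(241,185))),"capped",onz(p,(195,181),.069),"iso",onz(p,(153.5,173.5),.078))
for c in((139,142),(257,163),(244,225),(124,194)): print(onz(p,c,.012).round(3))
a=cv2.resize(im[135:235,115:265],(780,520),interpolation=cv2.INTER_CUBIC)
cv2.imwrite("pics/topc.png",a[:,:,::-1])
E
```

```text
large [336.5        183.15384615] [5, 10, 11, 9, 26] [290.72575251 279.58528428] [7, 7, 18, 22, 299] [ 0.5572 -0.3154  0.0018] [ 0.5467 -0.3112  0.02  ]
small [338.42857143 222.85714286] [7, 9, 4, 4, 7] [235.65248227 293.35460993] [4, 4, 12, 15, 141] [ 0.4373 -0.3184  0.0067] [ 0.4334 -0.3158  0.02  ]
bare [ 0.51933557 -0.01474663  0.058     ] [ 0.52485    -0.01344899  0.03732986] capped [0.53095387 0.08305381 0.069     ] iso [0.54675062 0.1965796  0.078     ]
[0.656 0.265 0.012]
[ 0.601 -0.084  0.012]
[ 0.421 -0.052  0.012]
[0.499 0.295 0.012]
```

View pics/topc.png

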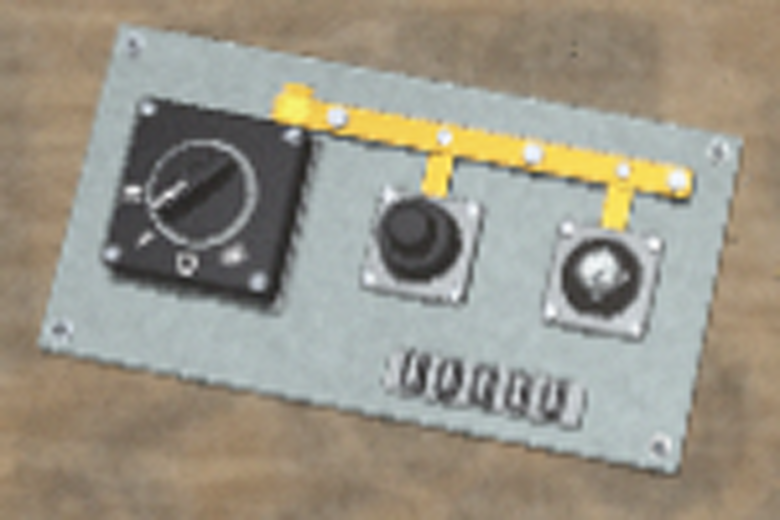

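The knob line points at about the one-bar mark: the line runs (187,183)→(155,204) in the crop, the ring is at (187,263), and one bar at (147,238). Next I'll set up a planner and look at the caps with the wrist camera.

```bash
cat >> h.py <<'E'
def plan(s,pos,yaw,n):
    """total shift/turn to a tool-down pose with tool x at yaw; split in n rows along turning tool axes"""
    R0=R.from_rotvec(s["tcp_rot"]); R1=R.from_euler("z",yaw)*R.from_euler("x",np.pi)
    rv=(R0.inv()*R1).as_rotvec(); dp=(np.array(pos)-s["tcp_pos"])/n
    rows=[]
    for k in range(n):
        Rk=R0*R.from_rotvec(rv*k/n)
        rows.append(np.r_[Rk.inv().apply(dp)/.06,rv/n/np.radians(8)])
    print("turn deg",np.degrees(rv).round(1),"shift mm",(dp*n*1e3).round(1)); print(np.round(rows,3).tolist())
def yaw(s): x=R.from_rotvec(s["tcp_rot"]).as_matrix()[:,0]; return np.arctan2(x[1],x[0])
E
python3 - <<'E'
from h import *; from bench import r,eyes
s=r.read_state(); p=eyes.camera_params("wrist"); Rt=R.from_rotvec(s["tcp_rot"]).as_matrix()
T=p["world_from_camera"]; print("cam in tool",(Rt.T@(T[:3,3]-s["tcp_pos"])).round(3),(Rt.T@T[:3,:3]).round(2).tolist(),p["mtx"].round(0).tolist())
print(yaw(s)); plan(s,[.50,-.30,.25],yaw(s),7)
E
```

```text
cam in tool [ 0.067 -0.001 -0.124] [[0.0, -0.97, -0.26], [1.0, 0.0, 0.0], [-0.0, -0.26, 0.97]] [[308.0, 0.0, 253.0], [0.0, 308.0, 196.0], [0.0, 0.0, 1.0]]
0.3437940818058511
turn deg [-0.1 -0.   0. ] shift mm [306.3 240.7   1.1]
[[0.88, -0.294, -0.002, -0.002, -0.0, 0.0], [0.88, -0.294, -0.002, -0.002, -0.0, 0.0], [0.88, -0.294, -0.002, -0.002, -0.0, 0.0], [0.88, -0.294, -0.002, -0.002, -0.0, 0.0], [0.88, -0.294, -0.002, -0.002, -0.0, 0.0], [0.88, -0.294, -0.002, -0.002, -0.0, 0.0], [0.88, -0.294, -0.002, -0.002, -0.0, 0.0]]
```

Call:
jog_arm:
  deltas:
    - [0.88,-0.29,0,0,0,0,-1]
    - [0.88,-0.29,0,0,0,0,-1]
    - [0.88,-0.29,0,0,0,0,-1]
    - [0.88,-0.29,0,0,0,0,-1]
    - [0.88,-0.29,0,0,0,0,-1]
    - [0.88,-0.29,0,0,0,0,-1]
    - [0.88,-0.29,0,0,0,0,-1]
    - [0,0,0,0,0,0,-1]

```text
clock: 1.1
tcp_pos: [0.5029, -0.299, 0.2493]
tcp_rot: [-3.092, -0.546, -0.0]
wrist_force: [-1.3, 0.7, 0.8]
opening: 0.0855
grip_force: 0.0
```

```bash
cat > w.py <<'E'
import sys,pickle; from h import *; from bench import r,eyes
n=sys.argv[1]; s=r.read_state(); p=eyes.camera_params("wrist"); im,d=eyes.capture("wrist")
cv2.imwrite(f"pics/{n}.png",im[:,:,::-1]); pickle.dump((s,p,im,d),open(n+".pkl","wb")); print(s["clock"],s["tcp_pos"],yaw(s),s["wrist_force"])
E
python3 w.py w1
python3 - <<'E'
import sys;sys.argv=["",""]
from h import *; from bench import r
s=r.read_state(); plan(s,[.51,.03,.25],-.185,8)
E
```

```text
1.1 [ 0.50293575 -0.29901779  0.24927507] 0.34966830793829906 [-1.32591682  0.71368088  0.80511146]
turn deg [-0.   0.1 30.5] shift mm [  8.5 330.5   0.8]
[[0.251, -0.641, -0.001, -0.001, 0.001, 0.477], [0.208, -0.657, -0.001, -0.001, 0.001, 0.477], [0.164, -0.669, -0.001, -0.001, 0.001, 0.477], [0.119, -0.678, -0.001, -0.001, 0.001, 0.477], [0.074, -0.685, -0.001, -0.001, 0.001, 0.477], [0.028, -0.688, -0.001, -0.001, 0.001, 0.477], [-0.018, -0.689, -0.001, -0.001, 0.001, 0.477], [-0.064, -0.686, -0.002, -0.001, 0.001, 0.477]]
```

View pics/w1.png

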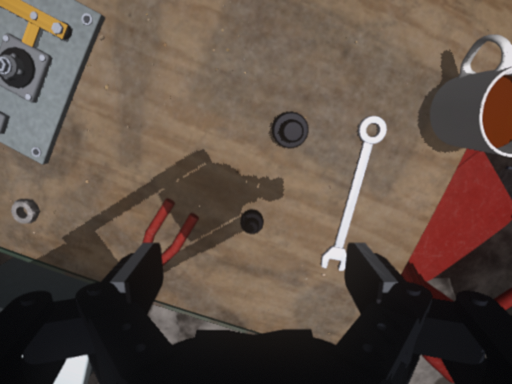

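Wrist view: the large cap is at (291,130), the small cap (252,222), the spanner (372,129)–(335,260), and the bare post at the left edge (14,68). Now over to the board.

Run:
```python
from h import *; from bench import r
s=r.read_state(); plan(s,[.45,.09,.25],-.185,8)
```

```text
turn deg [-0.   0.1 30.5] shift mm [-51.5 390.5   0.8]
[[0.176, -0.801, -0.001, -0.001, 0.001, 0.477], [0.123, -0.811, -0.001, -0.001, 0.001, 0.477], [0.068, -0.818, -0.001, -0.001, 0.001, 0.477], [0.014, -0.82, -0.001, -0.001, 0.001, 0.477], [-0.041, -0.82, -0.001, -0.001, 0.001, 0.477], [-0.095, -0.815, -0.001, -0.001, 0.001, 0.477], [-0.149, -0.807, -0.001, -0.001, 0.001, 0.477], [-0.203, -0.795, -0.002, -0.001, 0.001, 0.477]]
```

Call:
jog_arm:
  deltas:
    - [0.18,-0.8,0,0,0,0.48,-1]
    - [0.12,-0.81,0,0,0,0.48,-1]
    - [0.07,-0.82,0,0,0,0.48,-1]
    - [0.01,-0.82,0,0,0,0.48,-1]
    - [-0.04,-0.82,0,0,0,0.48,-1]
    - [-0.1,-0.82,0,0,0,0.48,-1]
    - [-0.15,-0.81,0,0,0,0.48,-1]
    - [-0.2,-0.8,0,0,0,0.48,-1]

```text
clock: 2.15
tcp_pos: [0.4505, 0.0894, 0.2499]
tcp_rot: [3.126, -0.309, 0.0]
wrist_force: [0.6, 0.6, 0.0]
opening: 0.0855
grip_force: 0.0
```

Call:
jog_arm:
  deltas:
    - [0,0,0,0,0,0,-1]

```text
clock: 2.28
tcp_pos: [0.4501, 0.0907, 0.2497]
tcp_rot: [3.128, -0.296, -0.001]
wrist_force: [-0.6, -0.2, -0.4]
opening: 0.0855
grip_force: 0.0
```

```bash
python3 w.py w2; python3 -c "
import cv2;a=cv2.imread('pics/w2.png');cv2.imwrite('pics/w2c.png',cv2.resize(a[:300],(800,469)))"
```

```text
2.275 [0.45013725 0.0907342  0.24971793] -0.18898665167644244 [-0.55681866 -0.18522818 -0.3745959 ]
```

View pics/w2c.png

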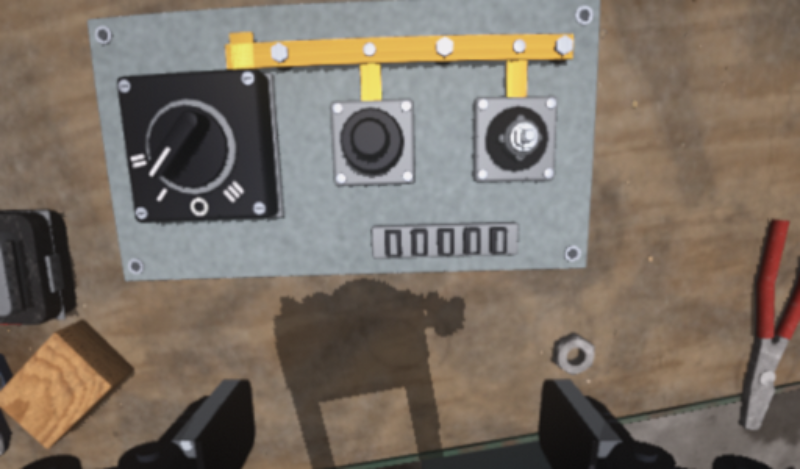

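Wrist view ×1.56: ring at (198,207), one bar (161,195), two bars (137,160), and the knob line (168,150)→(150,177), pointing at one bar. Bare stud at (523,137), capped post (371,140). I'll take a second, shifted view for heights.

Call:
jog_arm:
  deltas:
    - [0,0.9,0,0,0,0,-1]
    - [0,0.9,0,0,0,0,-1]
    - [0,0,0,0,0,0,-1]
    - [0,0,0,0,0,0,-1]

```text
clock: 2.82
tcp_pos: [0.4304, -0.0179, 0.2499]
tcp_rot: [-3.126, 0.307, 0.0]
wrist_force: [0.1, 0.3, 0.2]
opening: 0.0854
grip_force: 0.0
```

```bash
python3 w.py w3; python3 -c "
import cv2;a=cv2.imread('pics/w3.png');cv2.imwrite('pics/w3c.png',cv2.resize(a[:240,:430],(800,447)))"
```

```text
2.825 [ 0.43044268 -0.01786594  0.24992263] -0.19556374191415285 [0.09510538 0.27590173 0.21822171]
```

View pics/w3c.png

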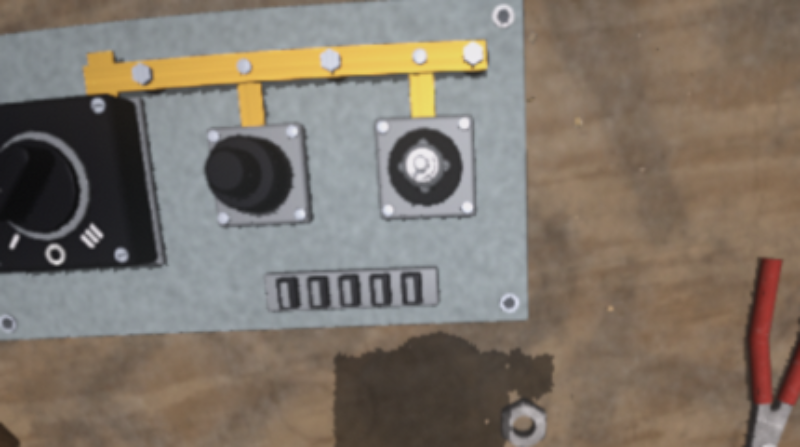

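Shifted view ×1.86: foot screws of the bare post at (382,127), (464,123), (467,207), (387,210), stud (424,162), ring (55,255).

Run:
```python
import pickle; from h import *; from bench import eyes
a,b,c=[pickle.load(open(f"w{i}.pkl","rb")) for i in(2,3,1)]; A,B,C=a[1],b[1],c[1]
ka,kb=1.5625,800/430
A2=lambda *u:(A,np.array(u)/ka); B2=lambda *u:(B,np.array(u)/kb)
fa=[(483,103),(549,102),(547,173),(480,176)]; fb=[(382,127),(464,123),(467,207),(387,210)]
F=[tri(A2(*u),B2(*v)) for u,v in zip(fa,fb)]; print("foot",np.round(F,4).tolist(),np.mean(F,0))
print("foot plane",np.mean([onz(*A2(*u),.022) for u in fa],0),np.mean([onz(*B2(*u),.022) for u in fb],0))
print("stud",tri(A2(524,137),B2(423,162)))
ia=[(125,86),(248,78),(260,208),(140,213)]; I=[onz(*A2(*u),.046) for u in ia]; print("iso",np.round(I,4).tolist(),np.mean(I,0),"tri",tri(A2(248,78),B2(97,105)),tri(A2(260,208),B2(121,255)))
for n,u in(("ring",(198,207)),("one",(161,195)),("two",(137,160)),("three",(233,191))):
    v=onz(*A2(*u),.046)-np.mean(I,0); print(n,np.arctan2(v[1],v[0]))
v=onz(*A2(150,177),.078)-onz(*A2(168,150),.078);print("line",np.arctan2(v[1],v[0]),"tip c",(onz(*A2(150,177),.078)))
u=[(103,35),(585,15),(573,253),(135,266)]; S=[onz(*A2(*x),.012) for x in u]; print("board",np.round(S,3).tolist(),[np.arctan2(*(-(S[i]-S[j]))[:2]*[-1,1]) if 0 else np.arctan2((S[i]-S[j])[1],(S[i]-S[j])[0]) for i,j in((0,3),(1,2))],[np.arctan2((S[i]-S[j])[1],(S[i]-S[j])[0])-np.pi/2 for i,j in((0,1),(3,2))])
# caps
im=c[2]; q=eyes.camera_params("side")
for n,bx,us in(("large",(262,100,322,160),(290.7,279.6)),("small",(236,204,268,240),(235.6,293.3))):
    x,s=blob(im,bx,62); print(n,x,s,onz(C,x,.018),tri((C,x),(q,us)))
cr=cv2.resize(im[100:160,250:330],(640,480)); cv2.imwrite("pics/cap.png",cr[:,:,::-1])
```

```text
foot [[0.5523, 0.0114, 0.0236], [0.5456, -0.0353, 0.0184], [0.4981, -0.0277, 0.0198], [0.5052, 0.0199, 0.0192]] [ 0.52530435 -0.00794133  0.02026785]
foot plane [ 0.52536966 -0.00746128  0.022     ] [ 0.52516781 -0.00797602  0.022     ]
stud [ 0.52563794 -0.00866562  0.04257138]
iso [[0.6068, 0.2405, 0.046], [0.5939, 0.1599, 0.046], [0.5128, 0.1726, 0.046], [0.5261, 0.2551, 0.046]] [0.55990232 0.20702592 0.046     ] tri [0.59333091 0.1593235  0.0483858 ] [0.51266598 0.17186811 0.0486127 ]
ring 2.9589099180687533
one 2.2714480876159002
two 1.5645135302738458
three -2.606477211994523
line 2.258914020618686 tip c [0.5444935  0.22506753 0.078     ]
board [[0.653, 0.263, 0.012], [0.599, -0.07, 0.012], [0.435, -0.043, 0.012], [0.489, 0.29, 0.012]] [np.float64(-0.16261219342615973), np.float64(-0.16250623354289295)] [np.float64(-0.159563113422577), np.float64(-0.1602325684831465)]
large [289.32525952 130.97923875] [15, 19, 27, 25, 289] [ 0.56083064 -0.32032575  0.018     ] [ 0.56095402 -0.32120197  0.01162405]
small [251.06682028 221.12672811] [4, 6, 23, 23, 434] [ 0.44445059 -0.31645058  0.018     ] [ 0.43995689 -0.31768272  0.0058112 ]
```

Run:
```python
from h import *; from bench import r
s=r.read_state(); plan(s,[.5597,.2067,.15],-.87,8)
```

```text
turn deg [-0.   0.  38.7] shift mm [129.2 223.8 -99.9]
[[0.174, -0.509, 0.208, -0.0, 0.0, 0.605], [0.131, -0.522, 0.208, -0.0, 0.0, 0.605], [0.086, -0.531, 0.208, -0.0, 0.0, 0.605], [0.041, -0.537, 0.208, -0.0, 0.0, 0.605], [-0.004, -0.538, 0.208, -0.0, 0.0, 0.605], [-0.05, -0.536, 0.208, -0.0, 0.0, 0.605], [-0.095, -0.53, 0.208, -0.0, 0.0, 0.605], [-0.139, -0.52, 0.208, -0.0, 0.0, 0.605]]
```

Call:
jog_arm:
  deltas:
    - [0.17,-0.51,0.2,0,0,0.6,-1]
    - [0.13,-0.52,0.2,0,0,0.6,-1]
    - [0.09,-0.53,0.2,0,0,0.6,-1]
    - [0.04,-0.54,0.2,0,0,0.6,-1]
    - [0,-0.54,0.2,0,0,0.6,-1]
    - [-0.05,-0.54,0.2,0,0,0.6,-1]
    - [-0.1,-0.53,0.2,0,0,0.6,-1]
    - [-0.14,-0.52,0.2,0,0,0.6,-1]

```text
clock: 3.88
tcp_pos: [0.5589, 0.2106, 0.1532]
tcp_rot: [2.854, -1.313, -0.001]
wrist_force: [0.5, 0.1, 0.7]
opening: 0.0854
grip_force: 0.0
```

Call:
jog_arm:
  deltas:
    - [0,0,0,0,0,0,-0.4]
    - [0,0,0,0,0,0,-0.4]

```text
clock: 4.12
tcp_pos: [0.5583, 0.2086, 0.1537]
tcp_rot: [2.855, -1.309, -0.001]
wrist_force: [-0.2, 0.3, 0.0]
opening: 0.06
grip_force: 0.0
```

Run:
```python
from h import *; from bench import r
s=r.read_state(); print(s["tcp_pos"],yaw(s)); plan(s,[.5597,.2067,.080],-.88,3)
```

```text
[0.55832422 0.20863798 0.15370696] -0.8601554682015599
turn deg [0.1 0.  1.1] shift mm [  1.4  -1.9 -73.7]
[[0.013, 0.001, 0.409, 0.003, 0.0, 0.047], [0.013, 0.001, 0.409, 0.003, 0.0, 0.047], [0.013, 0.001, 0.409, 0.003, 0.0, 0.047]]
```

Call:
jog_arm:
  deltas:
    - [0.01,0,0.4,0,0,0.05,-0.4]
    - [0.01,0,0.4,0,0,0.05,-0.4]
    - [0.01,0,0.4,0,0,0.05,-0.4]
    - [0,0,0,0,0,0,-0.4]
    - [0,0,0,0,0,0,1]
    - [0,0,0,0,0,0,1]
    - [0,0,0,0,0,0,1]
    - [0,0,0,0,0,0,1]

```text
clock: 5.12
tcp_pos: [0.5604, 0.2063, 0.0837]
tcp_rot: [2.84, -1.342, 0.001]
wrist_force: [-2.9, -1.8, 6.2]
opening: 0.0102
grip_force: 60.4
```

Call:
jog_arm:
  deltas:
    - [0,0,0,0,0,0,1]
    - [0,0,0,0,0,0,1]

```text
clock: 5.38
tcp_pos: [0.5603, 0.2063, 0.0837]
tcp_rot: [2.84, -1.342, 0.001]
wrist_force: [-2.4, -2.3, 6.1]
opening: 0.0102
grip_force: 60.4
```

Run:
```python
from h import *; from bench import r
s=r.read_state(); print(s["tcp_pos"],yaw(s)); plan(s,s["tcp_pos"],-.16,7)
```

```text
[0.56034127 0.20630861 0.08373957] -0.8831214009357525
turn deg [  0.   -0.1 -41.4] shift mm [0. 0. 0.]
[[0.0, 0.0, 0.0, 0.001, -0.001, -0.74], [0.0, 0.0, 0.0, 0.001, -0.001, -0.74], [0.0, 0.0, 0.0, 0.001, -0.001, -0.74], [0.0, 0.0, 0.0, 0.001, -0.001, -0.74], [0.0, 0.0, 0.0, 0.001, -0.001, -0.74], [0.0, 0.0, 0.0, 0.001, -0.001, -0.74], [0.0, 0.0, 0.0, 0.001, -0.001, -0.74]]
```

Call:
jog_arm:
  deltas:
    - [0,0,0,0,0,-0.75,1]
    - [0,0,0,0,0,-0.75,1]
    - [0,0,0,0,0,-0.75,1]
    - [0,0,0,0,0,-0.75,1]
    - [0,0,0,0,0,-0.75,1]
    - [0,0,0,0,0,-0.75,1]
    - [0,0,0,0,0,-0.75,1]
    - [0,0,0,0,0,0,1]

```text
clock: 6.38
tcp_pos: [0.5605, 0.2066, 0.0838]
tcp_rot: [3.133, -0.235, 0.002]
wrist_force: [-2.1, -0.7, 5.0]
opening: 0.0101
grip_force: 60.3
```

Run:
```python
from h import *; from bench import r
s=r.read_state(); print(s["tcp_pos"],yaw(s),s["wrist_torque"],s["opening"])
```

```text
[0.56052294 0.20663855 0.08377278] -0.14958462226053523 [-0.13762499  0.42447594 -0.03147272] 0.010137034023659109
```

Release, rise, back off, and look.

Call:
jog_arm:
  deltas:
    - [0,0,0,0,0,0,-0.4]
    - [0,0,0,0,0,0,-0.4]
    - [0,0,0,0,0,0,-0.4]
    - [0,0,-0.7,0,0,0,-0.4]
    - [0,0,-0.7,0,0,0,-0.4]
    - [-0.5,0.6,-0.7,0,0,0,-0.4]
    - [-0.5,0.6,-0.7,0,0,0,-0.4]
    - [0,0,0,0,0,0,-0.4]

```text
clock: 7.38
tcp_pos: [0.4912, 0.1441, 0.2539]
tcp_rot: [-3.131, 0.239, -0.013]
wrist_force: [0.9, -0.3, 0.5]
opening: 0.0602
grip_force: 0.0
```

```bash
python3 w.py w4; python3 -c "
import cv2;a=cv2.imread('pics/w4.png');cv2.imwrite('pics/w4c.png',cv2.resize(a[:300],(800,469)))"
```

```text
7.375 [0.49124512 0.14405757 0.25392358] -0.15209546126060072 [ 0.90676807 -0.2924481   0.52093538]
```

View pics/w4c.png

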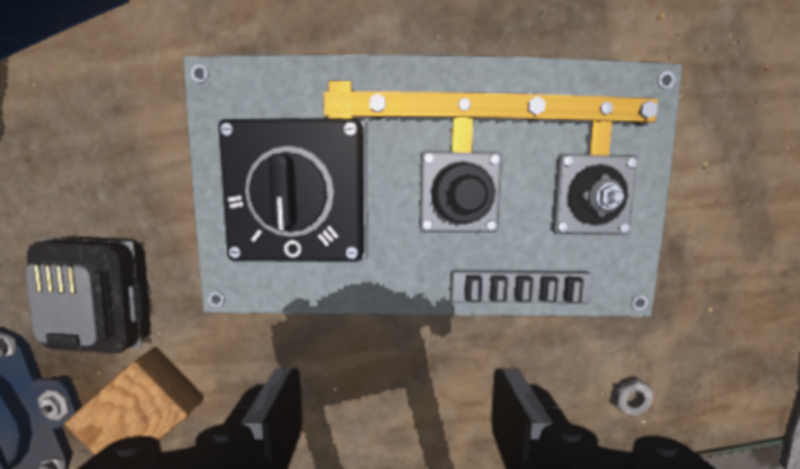

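The knob line now points at the ring (line (280,199)→(281,229), ring (292,248), offset by parallax). Now to the caps.

Run:
```python
from h import *; from bench import r
s=r.read_state(); plan(s,[.50,-.31,.2],-.16,8)
```

```text
turn deg [-0.1 -0.3  0.5] shift mm [   9.  -454.6  -51.6]
[[0.161, 0.934, 0.107, -0.001, -0.004, 0.007], [0.162, 0.933, 0.107, -0.001, -0.004, 0.007], [0.163, 0.933, 0.107, -0.001, -0.004, 0.007], [0.164, 0.933, 0.107, -0.001, -0.004, 0.007], [0.165, 0.933, 0.107, -0.001, -0.004, 0.007], [0.166, 0.933, 0.107, -0.001, -0.004, 0.007], [0.167, 0.932, 0.107, -0.001, -0.004, 0.007], [0.168, 0.932, 0.108, -0.001, -0.004, 0.007]]
```

Call:
jog_arm:
  deltas:
    - [0.16,0.93,0.1,0,0,0,-0.4]
    - [0.16,0.93,0.1,0,0,0,-0.4]
    - [0.16,0.93,0.1,0,0,0,-0.4]
    - [0.16,0.93,0.1,0,0,0,-0.4]
    - [0.16,0.93,0.1,0,0,0,-0.4]
    - [0.16,0.93,0.1,0,0,0,-0.4]
    - [0.16,0.93,0.1,0,0,0,-0.4]
    - [0.16,0.93,0.1,0,0,0,-0.4]

```text
clock: 8.43
tcp_pos: [0.4994, -0.3091, 0.1988]
tcp_rot: [-3.13, 0.235, 0.004]
wrist_force: [0.6, 0.1, -0.1]
opening: 0.0596
grip_force: 0.0
```

Call:
jog_arm:
  deltas:
    - [0,0,0,0,0,0,-0.4]
    - [0,0,0,0,0,0,-0.4]
    - [0,0,0,0,0,0,-0.4]

```text
clock: 8.8
tcp_pos: [0.4997, -0.3062, 0.2007]
tcp_rot: [-3.132, 0.233, 0.002]
wrist_force: [0.3, -0.1, -0.2]
opening: 0.0599
grip_force: 0.0
```

```bash
python3 w.py w5
python3 - <<'E'
import pickle; from h import *
s,p,im,d=pickle.load(open("w5.pkl","rb"))
uv,_=cv2.projectPoints(np.array([[.561,-.3205,.02]]),*(lambda T:(cv2.Rodrigues(T[:3,:3])[0],T[:3,3]))(np.linalg.inv(p["world_from_camera"])),p["mtx"],np.float64(p["dist"]))
u,v=uv[0,0].astype(int); print(u,v)
x0,y0=max(u-50,0),max(v-40,0); c=im[y0:y0+80,x0:x0+100]; cv2.imwrite("pics/w5c.png",cv2.resize(c,None,fx=6,fy=6)[:,:,::-1]); print(x0,y0)
E
```

```text
8.8 [ 0.49965289 -0.30622013  0.20065098] -0.14859316778587764 [ 0.33392654 -0.0640936  -0.18310135]
259 116
209 76
```

View pics/w5c.png

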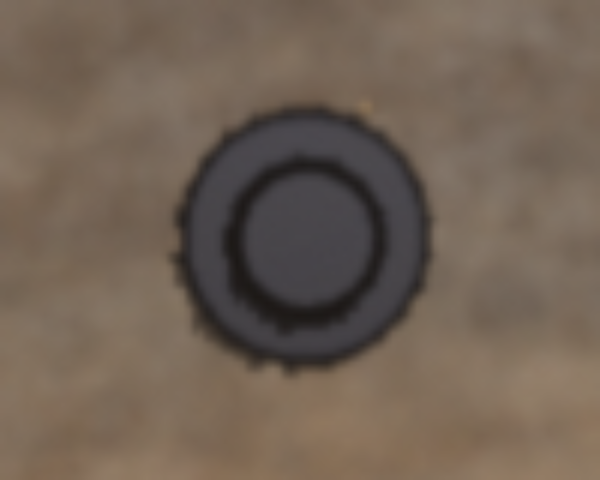

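Close view of the large cap (×6 crop, origin 209,76): neck-top circle centre is (313,240), shoulder circle centre (305,236).

Run:
```python
import pickle; from h import *; from bench import r
s,p,im,d=pickle.load(open("w5.pkl","rb")); C=pickle.load(open("w1.pkl","rb"))
f=lambda u,v:(209+(u+.5)/6-.5,76+(v+.5)/6-.5)
N=onz(p,f(313,240),.043);S=onz(p,f(305,236),.023); print(N,S)
print("two-view shoulder",tri((p,f(305,236)),(C[1],(290.5,130))))
s=r.read_state(); t=(N+S)/2; print(t); plan(s,[t[0],t[1],.10],-.16,2)
```

```text
[ 0.56212345 -0.32118984  0.043     ] [ 0.56268706 -0.32043597  0.023     ]
two-view shoulder [ 0.56252615 -0.32042249  0.02385853]
[ 0.56240526 -0.3208129   0.033     ]
turn deg [-0.   0.   0.7] shift mm [  62.6  -14.5 -101.1]
[[0.535, 0.043, 0.842, -0.002, 0.002, 0.041], [0.535, 0.04, 0.842, -0.002, 0.002, 0.041]]
```

Good: the two-view height of 23.9 mm agrees with the text.

Call:
jog_arm:
  deltas:
    - [0.53,0.04,0.3,0,0,0,-0.4]
    - [0.53,0.04,0.4,0,0,0,-0.4]
    - [0,0,0.5,0,0,0,-0.4]
    - [0,0,0.5,0,0,0,-0.4]
    - [0,0,0,0,0,0,-0.4]
    - [0,0,0,0,0,0,-0.4]

```text
clock: 9.6
tcp_pos: [0.5625, -0.322, 0.1009]
tcp_rot: [3.132, -0.235, 0.003]
wrist_force: [0.5, -0.1, 0.8]
opening: 0.0599
grip_force: 0.0
```

Run:
```python
from h import *; from bench import r
s=r.read_state(); plan(s,[.5624,-.3208,.048],-.16,3)
```

```text
turn deg [ 0.1 -0.1  0.6] shift mm [ -0.1   1.2 -52.9]
[[-0.002, -0.007, 0.294, 0.002, -0.004, 0.025], [-0.002, -0.007, 0.294, 0.002, -0.004, 0.025], [-0.002, -0.007, 0.294, 0.002, -0.004, 0.025]]
```

Call:
jog_arm:
  deltas:
    - [0,-0.01,0.3,0,0,0.02,-0.4]
    - [0,-0.01,0.3,0,0,0.02,-0.4]
    - [0,0,0.29,0,0,0.02,-0.4]
    - [0,0,0,0,0,0,-0.4]
    - [0,0,0,0,0,0,1]
    - [0,0,0,0,0,0,1]
    - [0,0,0,0,0,0,1]
    - [0,0,0,0,0,0,1]

```text
clock: 10.6
tcp_pos: [0.5625, -0.3215, 0.0471]
tcp_rot: [3.131, -0.249, 0.003]
wrist_force: [0.4, 0.1, 3.1]
opening: 0.0214
grip_force: 58.9
```

Call:
jog_arm:
  deltas:
    - [0,0,-0.4,0,0,0,1]
    - [0,0,-0.8,0,0,0,1]
    - [0,0,-0.8,0,0,0,1]

```text
clock: 10.98
tcp_pos: [0.5612, -0.3206, 0.1664]
tcp_rot: [-3.131, 0.249, 0.003]
wrist_force: [0.1, -0.1, -0.4]
opening: 0.0216
grip_force: 58.8
```

Run:
```python
from h import *; from bench import r
s=r.read_state(); print(s["opening"]); plan(s,[.5253,-.008,.16],-.16,7)
```

```text
0.02160228107013474
turn deg [-0.   0.1  0.1] shift mm [-35.9 312.6  -6.4]
[[-0.202, -0.721, 0.016, -0.001, 0.002, 0.001], [-0.202, -0.721, 0.016, -0.001, 0.002, 0.001], [-0.202, -0.721, 0.016, -0.001, 0.002, 0.001], [-0.202, -0.721, 0.016, -0.001, 0.002, 0.001], [-0.203, -0.721, 0.016, -0.001, 0.002, 0.001], [-0.203, -0.721, 0.016, -0.001, 0.002, 0.001], [-0.203, -0.721, 0.015, -0.001, 0.002, 0.001]]
```

Call:
jog_arm:
  deltas:
    - [-0.2,-0.72,0,0,0,0,1]
    - [-0.2,-0.72,0,0,0,0,1]
    - [-0.2,-0.72,0,0,0,0,1]
    - [-0.2,-0.72,0,0,0,0,1]
    - [-0.2,-0.72,0,0,0,0,1]
    - [-0.2,-0.72,0,0,0,0,1]
    - [-0.2,-0.72,0,0,0,0,1]
    - [0,0,0,0,0,0,1]

```text
clock: 11.98
tcp_pos: [0.5257, -0.0064, 0.1658]
tcp_rot: [-3.132, 0.242, 0.002]
wrist_force: [0.9, -1.0, 0.1]
opening: 0.0212
grip_force: 58.9
```

Call:
jog_arm:
  deltas:
    - [0,0,0,0,0,0,1]
    - [0,0,0,0,0,0,1]

```text
clock: 12.22
tcp_pos: [0.5269, -0.0102, 0.1661]
tcp_rot: [3.131, -0.251, 0.0]
wrist_force: [0.1, -0.4, -0.2]
opening: 0.0213
grip_force: 58.9
```

```bash
python3 w.py w6
python3 - <<'E'
from h import *; from bench import r
s=r.read_state(); plan(s,[.5253,-.008,.115],-.16,2)
E
```

```text
12.225 [ 0.52693319 -0.01022834  0.16605764] -0.16026522206595908 [ 0.14040496 -0.38206692 -0.2169336 ]
turn deg [ 0. -0. -0.] shift mm [ -1.6   2.3 -51. ]
[[-0.016, -0.017, 0.425, 0.001, -0.0, -0.002], [-0.016, -0.017, 0.425, 0.001, -0.0, -0.002]]
```

View pics/w6.png

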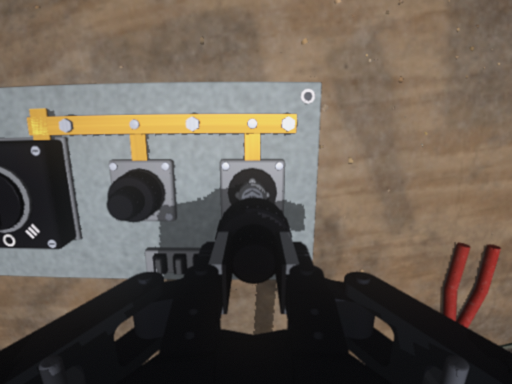

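The cap is held upright at (253,240), right behind the post (seal circle centre (252,190)), with the far foot screws at (225,166) and (279,167). I'll check the lateral position from those screws.

Run:
```python
import pickle; from h import *
s,p,im,d=pickle.load(open("w6.pkl","rb"))
m=(onz(p,(225,166),.022)+onz(p,(279,167),.022))/2; print(m-0.0238*np.array([np.cos(-.161),np.sin(-.161),0]))
# cap skirt edges along a mid row: dark extents
for v in (215,222,230): 
    g=im[v,:,:].max(1); print(v,"".join("#" if x<45 else "." for x in g[205:305]))
```

```text
[ 0.52433392 -0.00782385  0.022     ]
215 ..................#############################################################.....................
222 ..............#####################################################################.................
230 ............########################################################################................
```

Call:
jog_arm:
  deltas:
    - [-0.02,-0.02,0.4,0,0,0,1]
    - [-0.02,-0.02,0.4,0,0,0,1]
    - [0,0,0,0,0,0,1]
    - [0,0,0,0,0,0,1]
    - [0,0,0,0,0,0,1]

```text
clock: 12.9
tcp_pos: [0.5259, -0.0069, 0.1194]
tcp_rot: [3.131, -0.25, 0.004]
wrist_force: [0.1, -0.4, -0.4]
opening: 0.0214
grip_force: 58.9
```

Run:
```python
from h import *; from bench import r
s=r.read_state(); plan(s,[.5250,-.008,.085],-.16,4)
```

```text
turn deg [ 0.  -0.2  0. ] shift mm [ -0.9  -1.1 -34.4]
[[-0.003, 0.005, 0.143, 0.0, -0.005, 0.001], [-0.003, 0.005, 0.143, 0.0, -0.005, 0.001], [-0.003, 0.005, 0.143, 0.0, -0.005, 0.001], [-0.003, 0.005, 0.143, 0.0, -0.005, 0.001]]
```

Call:
jog_arm:
  deltas:
    - [-0.01,0.01,0.14,0,0,0,1]
    - [0,0.01,0.14,0,0,0,1]
    - [0,0,0.14,0,0,0,1]
    - [0,0,0.14,0,0,0,1]
    - [0,0,0,0,0,0,1]
    - [0,0,0,0,0,0,1]

```text
clock: 13.65
tcp_pos: [0.5241, -0.0075, 0.0846]
tcp_rot: [-3.132, 0.249, -0.0]
wrist_force: [0.7, -0.9, 0.4]
opening: 0.0211
grip_force: 58.9
```

Call:
jog_arm:
  deltas:
    - [0.01,0,0.04,0,0,0,1]
    - [0,0,0.04,0,0,0,1]
    - [0,0,0,0,0,0,1]

```text
clock: 14.02
tcp_pos: [0.5253, -0.0081, 0.0804]
tcp_rot: [3.131, -0.249, 0.003]
wrist_force: [0.8, -3.0, 4.7]
opening: 0.0215
grip_force: 59.4
```

Call:
jog_arm:
  deltas:
    - [0,0,0.04,0,0,0,1]
    - [0,0,0.04,0,0,0,1]
    - [0,0,0,0,0,0,1]

```text
clock: 14.4
tcp_pos: [0.5245, -0.0079, 0.0738]
tcp_rot: [3.131, -0.249, 0.001]
wrist_force: [4.6, -4.5, -6.6]
opening: 0.021
grip_force: 59.2
```

Call:
jog_arm:
  deltas:
    - [0,0,0.04,0,0,0,1]
    - [0,0,0.03,0,0,0,1]
    - [0,0,0,0,0,0,1]

```text
clock: 14.78
tcp_pos: [0.5251, -0.0078, 0.0718]
tcp_rot: [3.131, -0.249, 0.001]
wrist_force: [-0.4, -2.1, 6.9]
opening: 0.0213
grip_force: 60.7
```

Call:
jog_arm:
  deltas:
    - [0,0,0.03,0,0,0,1]
    - [0,0,0.03,0,0,0,1]
    - [0,0,0,0,0,0,1]
    - [0,0,0,0,0,0,1]

```text
clock: 15.28
tcp_pos: [0.5254, -0.0078, 0.0707]
tcp_rot: [3.131, -0.248, 0.001]
wrist_force: [-6.8, -2.3, 23.6]
opening: 0.0212
grip_force: 62.4
```

Call:
jog_arm:
  deltas:
    - [0,0,0,0,0,0,1]
    - [0,0,0,0,0,0,1]
    - [0,0,0,0,0,0,1]
    - [0,0,0,0,0,0,1]

```text
clock: 15.78
tcp_pos: [0.5254, -0.0079, 0.0707]
tcp_rot: [3.131, -0.249, 0.002]
wrist_force: [-6.7, -1.9, 22.0]
opening: 0.0212
grip_force: 62.4
```

```bash
python3 w.py w7
python3 - <<'E'
import cv2,numpy as np; from bench import eyes
im,d=eyes.capture("side"); a=cv2.resize(im[110:230,180:300],(600,600))
b=cv2.resize(cv2.imread("pics/w7.png")[:,:,::-1],(512,384)); cv2.imwrite("pics/f.png",cv2.resize(np.hstack([b,cv2.resize(a,(384,384))]),(800,343))[:,:,::-1])
E
```

```text
15.775 [ 0.52538414 -0.00785991  0.07065795] -0.15843044225069325 [-6.71832558 -1.93199192 22.00823796]
```

View pics/f.png

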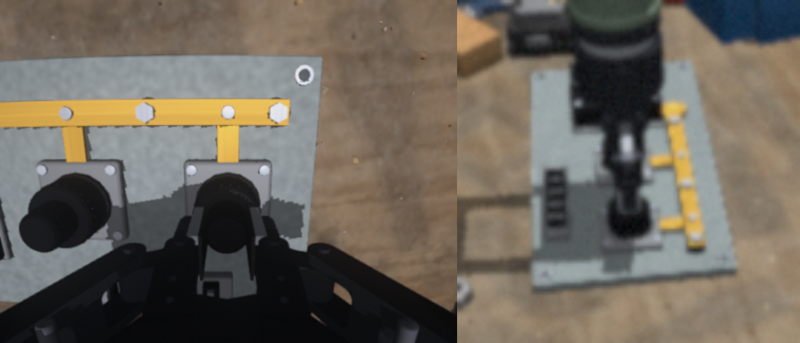

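The cap sits upright and centred on the bare post at (228,215), still gripped, with a steady 22 N push. Handing in.

```bash
python3 -c "
from bench import r; print(r.hand_in())"
```

```text
the job is handed in; nothing more can be done
None
```

The job is handed in, but the hand-in gave no verdict: the knob was turned to OFF first, then the larger cap was pressed through the click onto the bare stud and is still gripped, held down at about 22 N (enough to squeeze the seal fully).

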